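Level the nail-tip curing stand

ROBOT

A 6-joint arm with a two-finger parallel gripper is mounted at the origin on the work surface. World frame = base frame: x ahead of the robot, y to its left, z up, the work surface at z = 0. Lengths are in m, angles in rad, forces in N, time in s.
With the tool pointing down it reaches from about 0.225 to 0.875 m from the base axis. Payload 3.4 kg.
Tool frame: the origin (TCP) lies between the finger pads; the fingertips stand 8 mm ahead of it and the grasp point (between the pads) lies 11 mm behind it; z points along the fingers, y is the line along which they close (so a half turn about z gives the same grasp; the last joint's range is limited). The gripper opens to 85 mm and grips with 20 to 120 N. Pads are 22 mm wide; open, the fingers measure 114 mm over their backs; the gripper's body (76 mm by 85 mm) begins 54 mm behind the grasp point. The pads swing forward as they close: fully open they stand 13 mm farther back than shut.
Start: joints at [-1.439, 0.276, 1.505, -0, 1.361, -0.121], TCP at [0.144, -0.557, 0.203] pointing down, gripper open.
Joint ranges: [-2.89, 2.89], [-0.75, 2.08], [0.22, 2.7], [-1.18, 4.32], [0.11, 2.71], [-2.7, 2.7]. Speed limits (rad/s): [2.57, 2.57, 3.14, 3.14, 3.14, 3.14].

INTERFACE

Orientations are given as a unit quaternion [w, x, y, z].
In Python, from rig import manip gives the robot as it stands.
- The arm moves only by the tool move_arm, never from a script. Its argument "deltas" is a list that holds one entry, the list of rows, each a list of 5 numbers: the shift along the tool's x, y, z normalised to -1 to 1, where 1 is 80 cm, then the turn about the tool's z normalised to -1 to 1, where 1 is 120 degrees, then the closure, from -1 (fully open) to 1 (shut). In form: [[[tx, ty, tz, twist, grip], ...]]. A call has 1 to 12 rows; each row is the pose to reach, as a shift and turn from the pose commanded when the call began, along the tool's axes at that moment; what a row does not reach only later rows make up. A row lasts 1/10 s, in which the tool goes at most 50 mm and 8.59 degrees, less where a joint would pass 70% of its speed; a pose out of reach is approached as far as the arm can. A call with a number of a shift or a turn outside -1 to 1 is refused whole. A call with a gripper value outside its range is refused whole. The fingers move at their own pace and stop on an object; "squeeze" is the grip in N (left out, the last holds). Time passes only in rows, so rows that repeat a pose let the fingers close. It gives the time, the measured TCP pose, the force, the opening and the grip force at its end, in the units of the state.
- manip.get_state(): the state, without advancing time (a new reading comes with each control period).
- manip.get_image(name): name is "scene" or "side" or "wrist"; returns the picture (420x560x3 uint8, red, green, blue); there is no depth.
- manip.camera_params(name): a dict with "fx", "fy", "cx", "cy" (pixels), "R" (3x3) and "t" (3): a world point X has camera coordinates R X + t; the wrist camera has in their place "tool_from_camera" (4x4, takes a point from camera to tool coordinates, whose origin is the TCP and whose axes are the flange's). Camera axes: x right, y down, z forward; pixel columns grow to the right and rows downward; lengths in m; the calibration is good to about 2 mm. The wrist camera is an equidistant fisheye: a pixel r from the principal point sees the ray r / f radians off the axis. A picture is of the moment at which its call begins: read the wrist's pose just before it. camera_params takes no time and is no camera call.
- manip.sign_off(): hands the job in; it is judged then, once.
The state is a dict: "clock": time; "qpos": joint angles; "qd": joint speeds; "effort": joint torques, N m; "position": TCP position; "ee_rot": TCP orientation; "contact_force": force on the tool from outside, world axes, zero at the start; "moment": the same for the moment, N m; "width": finger opening in m; "gripper_force": force on a finger pad.
Only numpy, scipy, OpenCV 4.12 (cv2) and the standard library are available. Lean on these libraries where they do the work, as an engineer would, in place of code of your own. Each camera call takes 0.05 s, during which the arm holds its last target. There are 200 camera calls.

TASK

The gel on the sample nail tips only sets evenly if their stand is level. Turn the stand's two foot screws by their purple cross-bars, as far as each needs, until the bubbles of both vials lie between their black lines; do not lean hard on the platform, and leave the pot, the bottle and the buffer block alone.

Things in the scene. Friction and masses are not known exactly. Their poses are not given: they have to be found in the camera images.
- screw_a_head (a point): Centre of foot screw A's cross-bar, on the screw's vertical axis, 78 mm above the table; it does not rise or sink. A level purple round bar, 10 mm thick, 100 mm end to end, runs through a steel hub 22 mm across, 18 mm high. Bar heading is random and not reported: look or feel for it. Turning clockwise from above raises the platform here and moves bubble A 6 mm per rad along the platform's -x.
- screw_b_head (a point): Centre of foot screw B's cross-bar, built like screw A's. Turning clockwise from above raises the platform here and moves bubble B 6 mm per rad along the platform's +y. For both screws counter-clockwise does the opposite; each moves its own bubble only, starts at most 3.2 rad from level, stops hard 4.4 rad either side of level, and stays where left.
- base: Dark steel base of the stand, 210 x 210 x 12 mm, fixed on the table; origin at the middle of its underside. In its frame screw A stands at x, y = (-65, -65) mm, screw B at (65, 65), the ball pivot at (65, -65). A bar can be pushed round near its end with shut fingers, all the way round: about 3 N at 35 mm from the axis; nothing else on the stand is as high.
- platform: Aluminium platform, 200 x 200 x 8 mm, upper face about 42 mm above the table, 36 mm below the middle of the bars; x and y along its edges and as the base's, z up. Origin at its pivot on the underside, 65 mm along +x and 65 mm along -y from its middle. A strip with five false nail tips, 9 mm high, is fixed on it.
- gel_pot_mid (a point): Middle of a loose black gel pot, 40 mm across, 36 mm high, standing beside the stand; leave alone.
- polish_mid (a point): Middle of a loose red polish bottle with black cap, 32 mm across, 70 mm high, standing beside the stand; leave alone.
- buffer_mid (a point): Middle of a loose pink buffer block, 95 x 26 x 26 mm, lying beside the stand; leave alone.
- vial_a (a point): Centre of vial A's face, about 54 mm above the table; axes as the platform's. Straight vial along the platform's x, black housing 84 x 22 mm, 10 mm high, fixed on the platform 30 mm along +x, 85 mm along -y from its middle; green face with two black lines 22 mm apart (inner edges), halfway between them its centre. It shows the tilt set by screw A.
- bubble_a_mid (a point): Middle of the pale bubble in vial A, 16 mm long, 8 mm wide; slides along the vial to the higher side at once as the tilt changes, and lies on the vial's centre when level.
- vial_b (a point): Centre of vial B's face, about 54 mm above the table; axes as the platform's. Straight vial along the platform's y, black housing 84 x 22 mm, 10 mm high, fixed on the platform 85 mm along +x, 30 mm along -y from its middle; green face with two black lines 22 mm apart (inner edges), halfway between them its centre. It shows the tilt set by screw B.
- bubble_b_mid (a point): Middle of the pale bubble in vial B, 16 mm long, 8 mm wide; slides along the vial to the higher side at once as the tilt changes, and lies on the vial's centre when level.

How it is judged:
At the end, for the whole second after the job is handed in: In each of the two vials the bubble's middle rests within 3.2 mm of the vial's centre (between the lines), and the platform is at rest (horizontal distance between bubble_a_mid and vial_a below 0.0032 m and horizontal distance between bubble_b_mid and vial_b below 0.0032 m and linear speed of platform below 0.01 m/s and angular speed of platform below 0.02 rad/s); the robot touches nothing.
It fails at once if The platform is leaned on with more than 25 N (contact force between the arm and platform above 25 N).
It fails at once if The gel pot, the bottle or the buffer block is moved more than 15 mm (distance of any of gel_pot_mid, polish_mid, buffer_mid from where it was at the start of the episode above 0.015 m).
It also fails if it takes over 72 s, if anything falls off the work surface, if the arm or the gripper's body presses on something with over 40 N, if the wrist force passes 120 N, or if a joint passes its speed limit or range.

## Working session

There is one attempt and no reset: what is moved stays moved. The work goes in short steps, Python scripts to look and compute and a tool call to move; the robot and the scene stay as the last step left them, time stands still between calls to the robot, and variables do not carry over. Pictures are saved under pics/ and viewed, at most 10 in all, crops included, and the job is handed in when it is done.

Besides the shell and the picture viewer there is one more tool, called after "Call:" by a JSON object that holds its "op" and its "data", one argument or row to a line. move_arm: Moves the arm, as the interface text tells. Scaled input: -1 to 1 covers 80 cm each way for a shift and 120 degrees each way for a turn. Its arguments: {"type":"object","properties":{"deltas":{"type":"array","items":{"type":"array","items":{"type":"array","items":{"type":"number","minimum":-1,"maximum":1}}}},"squeeze":{"type":"number"}},"required":["deltas"]}

```bash
mkdir -p pics; python3 - <<'E'
from rig import manip
import cv2,numpy as np
s=manip.get_state();print({k:np.round(v,3) for k,v in s.items()})
for n in("scene","side","wrist"):
    im=manip.get_image(n);cv2.imwrite(f"pics/{n}0.png",im[:,:,::-1]);print(n,manip.camera_params(n))
E
```

```text
{'clock': np.float64(0.0), 'qpos': array([-1.439,  0.277,  1.506,  0.   ,  1.361, -0.121]), 'qd': array([-0.001,  0.001,  0.002, -0.001, -0.001,  0.002]), 'effort': array([ 0.0000e+00, -4.1678e+01, -2.4580e+01,  0.0000e+00,  1.1000e-02,
        0.0000e+00]), 'position': array([ 0.144, -0.556,  0.203]), 'ee_rot': array([-0.001,  0.992,  0.126,  0.   ]), 'contact_force': array([ 0.214, -0.404, -0.583]), 'moment': array([-0.023, -0.001, -0.034]), 'gripper_force': np.float64(0.0), 'width': np.float64(0.085)}
scene {'fx': 462.17095285603403, 'fy': 462.17095285603403, 'cx': 273.6830000564713, 'cy': 214.92057816382064, 'R': array([[ 0.66514354,  0.74671282, -0.00200827],
       [ 0.61393989, -0.54840137, -0.56774444],
       [-0.42504339,  0.37639859, -0.82320241]]), 't': array([-0.43861051, -0.32309839,  1.13681102])}
side {'fx': 435.36553473768157, 'fy': 435.36553473768157, 'cx': 286.4637199776749, 'cy': 213.17249567902553, 'R': array([[ 0.98400098, -0.1774112 ,  0.01635021],
       [-0.07408575, -0.49091208, -0.86805336],
       [ 0.1620289 ,  0.85295404, -0.49620161]]), 't': array([-0.62718802,  0.13173322,  0.74350964])}
wrist {'fx': 325.19226210127806, 'fy': 325.19226210127806, 'cx': 274.2581847425542, 'cy': 209.87465165262182, 'tool_from_camera': array([[ 2.52358540e-04, -9.56292220e-01, -2.92412597e-01,
         7.53001971e-02],
       [ 9.99999852e-01,  3.82497385e-04, -3.87879223e-04,
         4.16224164e-04],
       [ 4.82772937e-04, -2.92412456e-01,  9.56292174e-01,
        -1.70492696e-01],
       [ 0.00000000e+00,  0.00000000e+00,  0.00000000e+00,
         1.00000000e+00]])}
```

View pics/scene0.png

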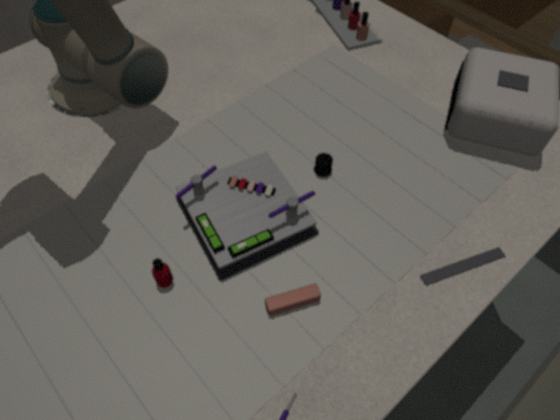

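View pics/side0.png

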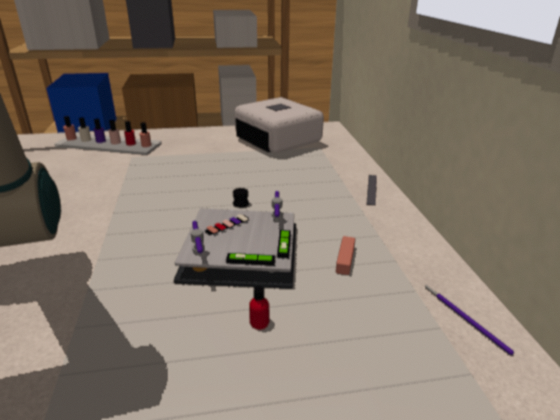

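The scene view shows the stand around (245,210). Bar A spans (180,194)–(216,168), bar B spans (270,214)–(315,194), and vial A is near (210,232) and vial B near (250,243). The pot is at (324,165), the bottle at (162,273) and the buffer at (293,299).

```bash
cat > h.py <<'E'
from rig import manip
import cv2,numpy as np
def back(P,uv,z):
    uv=np.atleast_2d(uv).astype(float)
    d=np.c_[(uv[:,0]-P['cx'])/P['fx'],(uv[:,1]-P['cy'])/P['fy'],np.ones(len(uv))]@P['R']
    c=-P['R'].T@P['t']
    return c+d*((z-c[2])/d[:,2])[:,None]
def purple(im):
    h=cv2.cvtColor(im,cv2.COLOR_RGB2HSV)
    return cv2.inRange(h,(125,90,50),(150,255,255))
def green(im):
    h=cv2.cvtColor(im,cv2.COLOR_RGB2HSV)
    return cv2.inRange(h,(35,100,50),(75,255,255))
E
python3 - <<'E'
from h import *
for n in("scene","side"):
    im=cv2.imread(f"pics/{n}0.png")[:,:,::-1].copy();P=manip.camera_params(n)
    for nm,m,z in(("purple",purple(im),.078),("green",green(im),.054)):
        m=cv2.dilate(m,np.ones((3,3)))
        k,l,st,c=cv2.connectedComponentsWithStats(m)
        for i in range(1,k):
            if st[i,4]<25: continue
            v,u=np.nonzero(l==i);X=back(P,np.c_[u,v],z)[:,:2];mu=X.mean(0)
            w=np.linalg.svd(X-mu,full_matrices=False)[2][0];t=(X-mu)@w
            print(n,nm,st[i],np.round(mu,3),"mid",np.round(mu+w*(t.max()+t.min())/2,3),"dir",np.round(np.degrees(np.arctan2(w[1],w[0])),1),"len",round(np.ptp(t),3))
    if n=="scene":
        for nm,uv,z in(("pot",(324,165),.018),("bottle",(162,273),.035),("buffer",(293,299),.013)): print(nm,back(P,uv,z)[0].round(3))
    y0,x0=(140,160) if n=="scene" else (180,165)
    cv2.imwrite(f"pics/{n}c.png",cv2.resize(im[y0:y0+140,x0:x0+180,::-1],None,fx=4,fy=4,interpolation=cv2.INTER_CUBIC))
E
```

```text
scene purple [201 165  16  14 113] [0.469 0.004] mid [0.469 0.004] dir -81.5 len 0.04
scene purple [176 183  19  16 138] [ 0.475 -0.055] mid [ 0.475 -0.055] dir -83.3 len 0.044
scene purple [255 182  10  12  97] [0.562 0.052] mid [0.562 0.052] dir -54.1 len 0.028
scene purple [297 191  18  12 113] [0.633 0.101] mid [0.634 0.102] dir -98.0 len 0.039
scene purple [268 204  22  14 148] [0.624 0.043] mid [0.624 0.043] dir -98.6 len 0.044
scene purple [279 409  10  11  77] [ 0.882 -0.179] mid [ 0.882 -0.179] dir -78.0 len 0.017
scene green [197 213  26  36 424] [ 0.563 -0.068] mid [ 0.561 -0.067] dir -13.3 len 0.082
scene green [230 230  42  24 406] [ 0.629 -0.025] mid [ 0.629 -0.027] dir -102.6 len 0.078
pot [0.57  0.22  0.018]
bottle [ 0.566 -0.176  0.035]
buffer [ 0.746 -0.032  0.013]
side purple [ 92 127  14  16 172] [0.209 0.54 ] mid [0.209 0.541] dir -76.4 len 0.131
side purple [274 190   6   8  44] [0.636 0.117] mid [0.637 0.118] dir -99.0 len 0.032
side purple [273 203   8  15 108] [0.625 0.05 ] mid [0.625 0.049] dir -98.6 len 0.056
side purple [229 216  13   9  85] [0.543 0.022] mid [0.543 0.022] dir -68.3 len 0.033
side purple [192 220   7  10  63] [0.469 0.017] mid [0.469 0.018] dir -86.4 len 0.034
side purple [194 236  10  18 146] [ 0.475 -0.049] mid [ 0.475 -0.049] dir -84.7 len 0.055
side purple [436 293  78  63 709] [ 0.839 -0.299] mid [ 0.838 -0.294] dir -71.5 len 0.13
side green [277 229  14  25 276] [ 0.627 -0.025] mid [ 0.627 -0.024] dir -103.0 len 0.081
side green [228 252  46  10 346] [ 0.562 -0.066] mid [ 0.561 -0.065] dir -13.5 len 0.08
```

View pics/scenec.png

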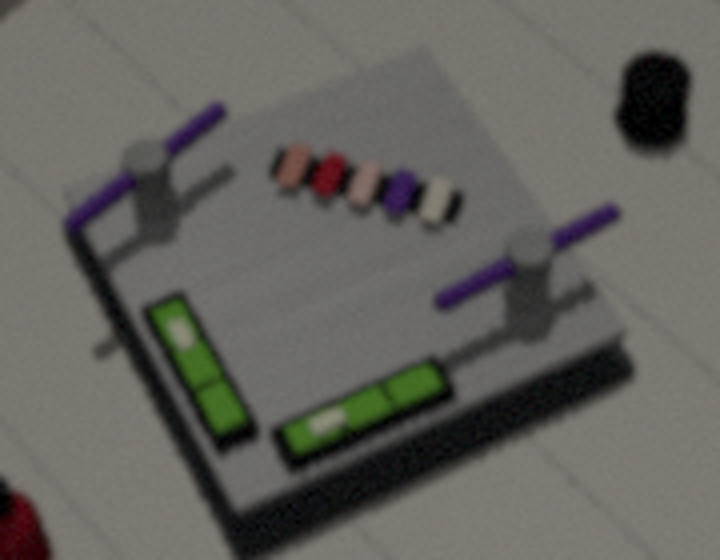

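```bash
cat >> h.py <<'E'
YAW=np.radians(-13.3)
EX=np.array([np.cos(YAW),np.sin(YAW)]);EY=np.array([-EX[1],EX[0]])
VC=dict(A=np.array([.562,-.0665]),B=np.array([.628,-.025]))
MID=VC['A']-30*EX/1e3+85*EY/1e3
SC=dict(A=MID-.065*EX-.065*EY,B=MID+.065*EX+.065*EY)
def bubbles(im,n):
    "bubble offset (mm) along vial, from the face's green+bubble extent"
    P=manip.camera_params(n);out={}
    v,u=np.mgrid[0:420,0:560];X=back(P,np.c_[u.ravel(),v.ravel()],.054)[:,:2]
    h=cv2.cvtColor(im,cv2.COLOR_RGB2HSV).reshape(-1,3).astype(int)
    for k,(a,b) in dict(A=(EX,EY),B=(EY,-EX)).items():
        t=(X-VC[k])@a*1e3;w=(X-VC[k])@b*1e3
        g=(h[:,0]>35)&(h[:,0]<75)&(h[:,1]>100)&(h[:,2]>50)&(abs(t)<50)&(abs(w)<15)
        wc=w[g].mean();ends=np.percentile(t[g],[.5,99.5])
        p=(abs(w-wc)<4)&(t>ends[0])&(t<ends[1])&(h[:,1]<110)&(h[:,2]>110)
        out[k]=(round(t[p].mean(),1),int(p.sum()),ends.round(1),'off',round(t[p].mean()-ends.mean(),1))
    return out
E
python3 - <<'E'
from h import *
print(MID,SC)
for n in("scene","side"):
    im=cv2.imread(f"pics/{n}0.png")[:,:,::-1].copy();print(n,bubbles(im,n))
def plan(k,head,sgn,turn,r=.038):
    s=manip.get_state();p=s['position'];w,x,y,z=s['ee_rot']
    from scipy.spatial.transform import Rotation as Ro
    R=Ro.from_quat([x,y,z,w]).as_matrix()
    print(k,'R',R.round(3).tolist())
    for a in np.arange(-.8,turn+.05,.3):
        th=np.radians(head)+sgn*a
        q=np.r_[SC[k]+r*np.array([np.cos(th),np.sin(th)]),.072]
        print(round(a,2),q.round(3),(R.T@(q-p)/.8).round(4))
plan('A',-84,1,3.3)
E
```

```text
[0.55235886 0.0231217 ] {'A': array([ 0.474149 , -0.0251817]), 'B': array([0.63056872, 0.07142509])}
scene {'A': (np.float64(-20.1), 34, array([-37.9,  36.6]), 'off', np.float64(-19.4)), 'B': (np.float64(-19.3), 28, array([-37.9,  34.7]), 'off', np.float64(-17.7))}
side {'A': (np.float64(-19.7), 18, array([-38.4,  36. ]), 'off', np.float64(-18.6)), 'B': (np.float64(-12.8), 23, array([-36.1,  37.3]), 'off', np.float64(-13.4))}
A R [[0.968, 0.25, -0.0], [0.25, -0.968, 0.001], [0.0, -0.001, -1.0]]
-0.8 [ 0.45  -0.054  0.072] [ 0.5273 -0.5116  0.1642]
-0.5 [ 0.46  -0.06   0.072] [ 0.5372 -0.5014  0.1642]
-0.2 [ 0.471 -0.063  0.072] [ 0.5497 -0.4946  0.1642]
0.1 [ 0.482 -0.062  0.072] [ 0.5636 -0.4918  0.1642]
0.4 [ 0.493 -0.058  0.072] [ 0.5777 -0.4933  0.1642]
0.7 [ 0.502 -0.052  0.072] [ 0.5908 -0.4988  0.1642]
1.0 [ 0.508 -0.042  0.072] [ 0.6016 -0.508   0.1642]
1.3 [ 0.512 -0.031  0.072] [ 0.6093 -0.52    0.1643]
1.6 [ 0.512 -0.02   0.072] [ 0.613  -0.5336  0.1643]
1.9 [ 0.509 -0.009  0.072] [ 0.6126 -0.5478  0.1643]
2.2 [0.502 0.    0.072] [ 0.608  -0.5613  0.1643]
2.5 [0.494 0.007 0.072] [ 0.5996 -0.5727  0.1643]
2.8 [0.483 0.012 0.072] [ 0.5882 -0.5812  0.1643]
3.1 [0.472 0.013 0.072] [ 0.5748 -0.5859  0.1643]
```

Call:
{"op": "move_arm", "data": {
  "deltas": [
    [[0.527,-0.512,0,0,1],[0.527,-0.512,0,0,1],[0.527,-0.512,0,0,1],[0.527,-0.512,0,0,1],[0.527,-0.512,0,0,1],[0.527,-0.512,0,0,1],[0.527,-0.512,0,0,1],[0.527,-0.512,0,0,1],[0.527,-0.512,0,0,1],[0.527,-0.512,0,0,1],[0.527,-0.512,0,0,1],[0.527,-0.512,0,0,1]]
  ]
}}

```text
clock: 1.35
position: [0.4504, -0.052, 0.2034]
ee_rot: [-0.0, 0.992, 0.127, 0.0]
contact_force: [1.0, -1.4, 0.4]
width: -0.0001
gripper_force: 0.0
```

```bash
cat >> h.py <<'E'
from scipy.spatial.transform import Rotation as Ro
def pose():
    s=manip.get_state();w,x,y,z=s['ee_rot'];return np.array(s['position']),Ro.from_quat([x,y,z,w]).as_matrix()
def wback(pose,uv,z):
    P=manip.camera_params('wrist');T=P['tool_from_camera'];p,R=pose
    uv=np.atleast_2d(uv).astype(float);a=(uv-[P['cx'],P['cy']])/P['fx'];r=np.linalg.norm(a,axis=1)+1e-9
    d=np.c_[a*(np.sin(r)/r)[:,None],np.cos(r)]@(R@T[:3,:3]).T
    c=p+R@T[:3,3];return c+d*((z-c[2])/d[:,2])[:,None]
def shift(q):
    p,R=pose();return (R.T@(np.asarray(q)-p)/.8).round(4)
E
python3 - <<'E'
from h import *
ps=pose();im=manip.get_image('wrist')
v,u=np.nonzero(purple(im));X=wback(ps,np.c_[u,v],.078)[:,:2]
for k in 'AB':
    Y=X[np.linalg.norm(X-SC[k],axis=1)<.06];mu=Y.mean(0);w=np.linalg.svd(Y-mu,full_matrices=False)[2][0];t=(Y-mu)@w
    print(k,len(Y),mu+w*(t.max()+t.min())/2,np.degrees(np.arctan2(w[1],w[0])),np.ptp(t))
big=cv2.resize(im[:,:,::-1],None,fx=1.4,fy=1.4,interpolation=cv2.INTER_CUBIC);cv2.imwrite('pics/w1.png',big)
E
```

```text
A 807 [ 0.47268954 -0.02597787] -83.86701937683273 0.09806530220862285
B 31 [0.61866839 0.02939787] -82.70791419567902 0.012823868366128421
```

View pics/w1.png

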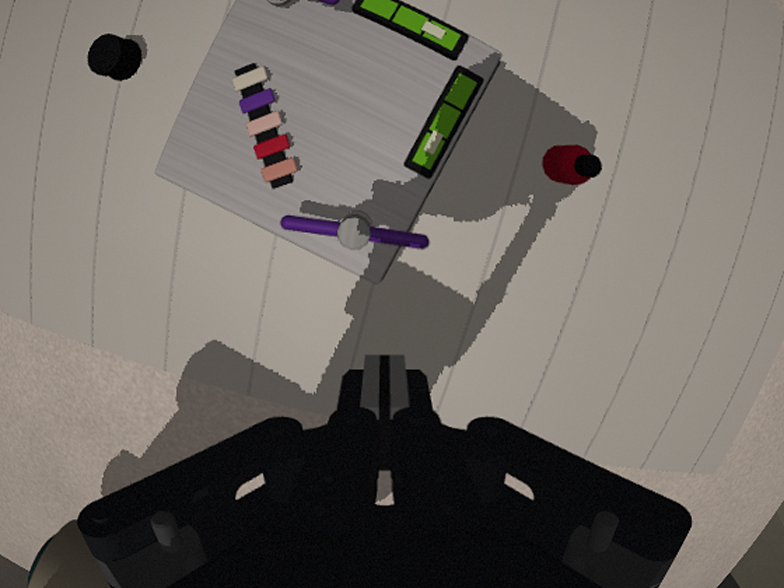

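Bar A runs from wrist pixel (285,222) to (427,241), with its hub at (354,232). That agrees with the scene fix to within 1.5 mm. Bubble A at (433,142) is toward −x.

```bash
python3 - <<'E'
from h import *
np.set_printoptions(suppress=True)
c=np.array([.4732,-.0257])
for a in np.arange(-.8,2.75,.2):
    th=np.radians(-84)+a;print(round(a,2),shift(np.r_[c+.038*np.array([np.cos(th),np.sin(th)]),.072]))
ps=pose();im=cv2.resize(cv2.imread('pics/w1.png'),(560,420),interpolation=cv2.INTER_AREA)[:,:,::-1].copy()
v,u=np.mgrid[0:420,0:560];X=wback(ps,np.c_[u.ravel(),v.ravel()],.054)[:,:2]
h=cv2.cvtColor(im,cv2.COLOR_RGB2HSV).reshape(-1,3).astype(int)
k,a,b='A',EX,EY
t=(X-VC[k])@a*1e3;w=(X-VC[k])@b*1e3
g=(h[:,0]>35)&(h[:,0]<75)&(h[:,1]>100)&(h[:,2]>50)&(abs(t)<50)&(abs(w)<15)
e=np.percentile(t[g],[.5,99.5]);p=(abs(w-w[g].mean())<5)&(t>e[0])&(t<e[1])&(h[:,1]<110)&(h[:,2]>110)
print(e,w[g].mean(),t[p].mean(),p.sum())
E
```

```text
-0.8 [-0.0084  0.0081  0.1641]
-0.6 [-0.0022  0.0152  0.1641]
-0.4 [0.0053 0.021  0.1641]
-0.2 [0.0139 0.0251 0.1642]
-0.0 [0.0231 0.0275 0.1642]
0.2 [0.0325 0.028  0.1642]
0.4 [0.0419 0.0266 0.1643]
0.6 [0.0508 0.0233 0.1644]
0.8 [0.0589 0.0184 0.1644]
1.0 [0.0659 0.0119 0.1645]
1.2 [0.0714 0.0042 0.1645]
1.4 [ 0.0753 -0.0044  0.1646]
1.6 [ 0.0774 -0.0137  0.1647]
1.8 [ 0.0776 -0.0231  0.1647]
2.0 [ 0.0759 -0.0325  0.1647]
2.2 [ 0.0724 -0.0413  0.1648]
2.4 [ 0.0673 -0.0492  0.1648]
2.6 [ 0.0606 -0.056   0.1648]
[-34.6513042   36.69724905] 5.877242005170155 -16.308309051088173 67
```

Call:
{"op": "move_arm", "data": {
  "deltas": [
    [[-0.008,0.008,0.08,0,1],[-0.008,0.008,0.13,0,1],[-0.008,0.008,0.164,0,1],[-0.008,0.008,0.164,0,1],[-0.002,0.015,0.164,0,1],[0.005,0.021,0.164,0,1],[0.014,0.025,0.164,0,1],[0.023,0.0275,0.164,0,1],[0.0325,0.028,0.164,0,1],[0.042,0.0265,0.164,0,1],[0.051,0.0235,0.164,0,1],[0.059,0.0185,0.164,0,1]]
  ]
}}

```text
clock: 2.6
position: [0.4996, -0.0568, 0.0722]
ee_rot: [0.0, 0.992, 0.126, 0.0]
contact_force: [0.9, 0.1, 0.4]
width: -0.0002
gripper_force: 0.0
```

Call:
{"op": "move_arm", "data": {
  "deltas": [
    [[0.007,-0.0065,0,0,1],[0.0125,-0.0145,0,0,1],[0.0165,-0.023,0,0,1],[0.0185,-0.032,0,0,1],[0.0185,-0.0415,0,0,1],[0.017,-0.051,0,0,1],[0.0135,-0.06,0,0,1],[0.0135,-0.06,0,0,1]]
  ]
}}

```text
clock: 3.4
position: [0.4961, -0.0072, 0.0721]
ee_rot: [-0.0, 0.992, 0.126, -0.001]
contact_force: [-0.9, 0.1, -0.2]
width: 0.0002
gripper_force: 0.0
```

```bash
python3 - <<'E'
from h import *
for n in("scene","side"):
    im=manip.get_image(n);cv2.imwrite(f"pics/{n}1.png",im[:,:,::-1])
    try: print(n,bubbles(im,n))
    except Exception as e: print(e)
    if n=="side":cv2.imwrite("pics/side1c.png",cv2.resize(im[180:320,165:345,::-1],None,fx=4,fy=4,interpolation=cv2.INTER_CUBIC))
E
```

```text
scene {'A': (np.float64(nan), 0, array([-34.7,  34.7]), 'off', np.float64(nan)), 'B': (np.float64(nan), 0, array([-36.4,  34.7]), 'off', np.float64(nan))}
side {'A': (np.float64(nan), 0, array([-37.3,  34.7]), 'off', np.float64(nan)), 'B': (np.float64(-13.8), 5, array([-33.1,  37.1]), 'off', np.float64(-15.8))}h.py:29: RuntimeWarning: Mean of empty slice.
  out[k]=(round(t[p].mean(),1),int(p.sum()),ends.round(1),'off',round(t[p].mean()-ends.mean(),1))
  ret = ret.dtype.type(ret / rcount)
```

View pics/side1c.png

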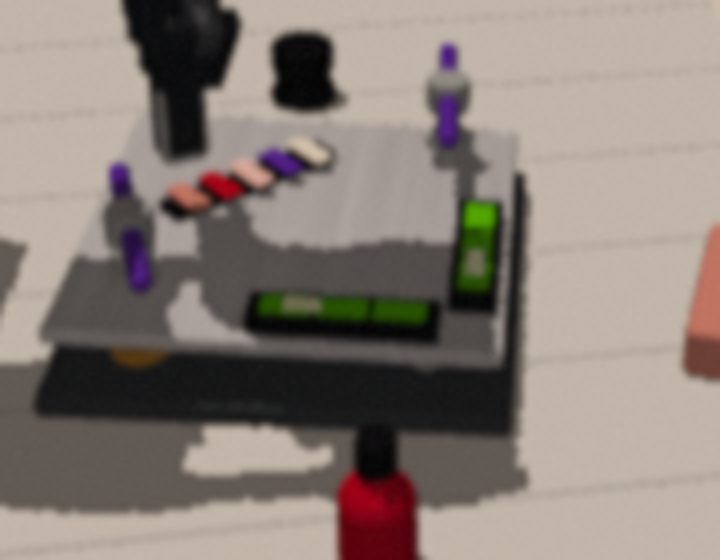

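Bubble A at (300,305) hasn't moved, and bar A still runs (120,180)–(138,270), so the finger seems to have missed the bar. I'll check the fingertip's height.

```bash
python3 - <<'E'
from h import *
s=manip.get_state();print(s['position'],s['width'],s['contact_force'])
for n in("scene","side"):
    P=manip.camera_params(n)
    for z in(.064,.1,.13):
        for X in((.4961,-.0072),(.4732,-.0257)):
            c=P['R']@np.r_[X,z]+P['t'];print(n,z,X,(c[:2]/c[2]*P['fx']+[P['cx'],P['cy']]).round(1))
im=cv2.imread('pics/scene1.png');a=cv2.resize(im[110:250,130:330],None,fx=3.9,fy=3.9,interpolation=cv2.INTER_CUBIC)
cv2.imwrite('pics/scene1c.png',a)
E
```

```text
[ 0.49724432 -0.00804522  0.07228985] -0.00018786832962244663 [ 0.13371091 -0.19585185  1.02491771]
scene 0.064 (0.4961, -0.0072) [213.1 187.9]
scene 0.064 (0.4732, -0.0257) [197.9 185.9]
scene 0.1 (0.4961, -0.0072) [210.9 175.7]
scene 0.1 (0.4732, -0.0257) [195.2 173.7]
scene 0.13 (0.4961, -0.0072) [209.  164.9]
scene 0.13 (0.4732, -0.0257) [192.8 162.8]
side 0.064 (0.4961, -0.0072) [210.7 237. ]
side 0.064 (0.4732, -0.0257) [197.9 243.7]
side 0.1 (0.4961, -0.0072) [209.3 219.8]
side 0.1 (0.4732, -0.0257) [196.1 226.2]
side 0.13 (0.4961, -0.0072) [208.1 204.9]
side 0.13 (0.4732, -0.0257) [194.6 211.1]
```

View pics/scene1c.png

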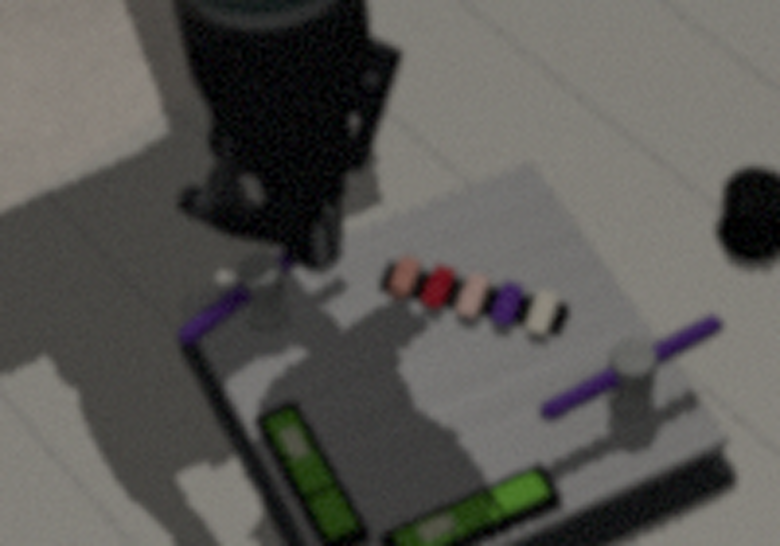

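Both views put the fingertip about 30 mm higher than stated: side (210,219) and scene (212,178) give z≈0.097 with the TCP at 0.072. The sweep therefore passed over the bar. A tip that cleared the bar must be above 0.083, so lowering the TCP to about 0.047 is safe for the platform.

```bash
cat >> h.py <<'E'
np.set_printoptions(suppress=True)
def arc(c,a0,a1,z,step=12,r=.038):
    "tool shifts along an arc (deg), from the measured pose"
    for a in np.arange(a0,a1+np.sign(a1-a0),np.sign(a1-a0)*step):
        th=np.radians(a);print(a,shift(np.r_[np.array(c)+r*np.array([np.cos(th),np.sin(th)]),z]))
E
python3 -c "
from h import *
arc((.4732,-.0257),35,155,.047)"
```

```text
35 [ 0.0099 -0.0028  0.0316]
47 [ 0.0054 -0.0117  0.0316]
59 [-0.0007 -0.0195  0.0316]
71 [-0.0084 -0.0258  0.0316]
83 [-0.0172 -0.0304  0.0316]
95 [-0.0268 -0.033   0.0316]
107 [-0.0367 -0.0336  0.0316]
119 [-0.0465 -0.0322  0.0316]
131 [-0.0558 -0.0287  0.0316]
143 [-0.0642 -0.0234  0.0316]
155 [-0.0713 -0.0164  0.0316]
```

Call:
{"op": "move_arm", "data": {
  "deltas": [
    [[0.01,-0.003,0.0,0,1],[0.01,-0.003,0.016,0,1],[0.01,-0.003,0.0315,0,1],[0.01,-0.003,0.0315,0,1],[0.0055,-0.0115,0.0315,0,1],[-0.0005,-0.0195,0.0315,0,1],[-0.0085,-0.026,0.0315,0,1],[-0.017,-0.0305,0.0315,0,1],[-0.027,-0.033,0.0315,0,1],[-0.0365,-0.0335,0.0315,0,1],[-0.0365,-0.0335,0.0315,0,1],[-0.0365,-0.0335,0.0315,0,1]]
  ]
}}

```text
clock: 4.7
position: [0.461, 0.0108, 0.047]
ee_rot: [-0.0, 0.992, 0.126, -0.001]
contact_force: [-0.6, 0.3, 0.7]
width: -0.0001
gripper_force: 0.0
```

```bash
cat >> h.py <<'E'
def bars(n='side'):
    im=manip.get_image(n);P=manip.camera_params(n);v,u=np.nonzero(purple(im));X=back(P,np.c_[u,v],.078)[:,:2]
    for k in 'AB':
        Y=X[np.linalg.norm(X-SC[k],axis=1)<.058]
        if len(Y)<5: continue
        mu=Y.mean(0);w=np.linalg.svd(Y-mu,full_matrices=False)[2][0]
        print(n,k,len(Y),mu.round(3),np.degrees(np.arctan2(w[1],w[0])).round(1),np.ptp((Y-mu)@w).round(3))
    return im
E
python3 - <<'E'
from h import *
s=manip.get_state();print(s['position'],s['contact_force'])
for n in("scene","side"): cv2.imwrite(f'pics/{n}2.png',bars(n)[:,:,::-1])
E
```

```text
[0.46102272 0.01082104 0.04695346] [-0.64051426  0.26247697  0.74434937]
scene A 22 [ 0.481 -0.035] -38.4 0.086
scene B 142 [0.628 0.069] -99.1 0.095
side A 162 [ 0.48  -0.027] -38.5 0.099
side B 79 [0.627 0.064] -98.8 0.1
```

The push works now: bar A turned 45° and leads the finger by 33°.

```bash
python3 -c "
from h import *
arc((.4732,-.0257),120,216,.047)"
```

```text
120 [-0.01    0.002  -0.0003]
132 [-0.0193  0.0056 -0.0003]
144 [-0.0275  0.0111 -0.0003]
156 [-0.0345  0.0182 -0.0003]
168 [-0.0398  0.0266 -0.0003]
180 [-0.0433  0.0359 -0.0003]
192 [-0.0448  0.0457 -0.0003]
204 [-0.0442  0.0556 -0.0003]
216 [-0.0415  0.0652 -0.0003]
```

Call:
{"op": "move_arm", "data": {
  "deltas": [
    [[-0.01,0.002,0,0,1],[-0.0195,0.0055,0,0,1],[-0.0275,0.011,0,0,1],[-0.0345,0.018,0,0,1],[-0.04,0.0265,0,0,1],[-0.0435,0.036,0,0,1],[-0.045,0.0455,0,0,1],[-0.044,0.0555,0,0,1],[-0.0415,0.065,0,0,1],[-0.0415,0.065,0,0,1],[-0.0415,0.065,0,0,1]]
  ]
}}

```text
clock: 5.9
position: [0.4427, -0.0487, 0.0466]
ee_rot: [0.0, 0.992, 0.126, -0.001]
contact_force: [0.2, 0.9, 0.5]
width: -0.0001
gripper_force: 0.0
```

```bash
cat >> h.py <<'E'
def bub(im,k,n=None,ps=None):
    "bubble offset (mm): saturation profile along the vial; None-safe against shadow"
    v,u=np.mgrid[0:420,0:560];uv=np.c_[u.ravel(),v.ravel()]
    X=(wback(ps,uv,.054) if ps else back(manip.camera_params(n),uv,.054))[:,:2]
    a,b=dict(A=(EX,EY),B=(EY,-EX))[k];h=cv2.cvtColor(im,cv2.COLOR_RGB2HSV).reshape(-1,3).astype(float)
    t=(X-VC[k])@a*1e3;w=(X-VC[k])@b*1e3
    g=(h[:,0]>35)&(h[:,0]<75)&(h[:,1]>100)&(h[:,2]>35)&(abs(t)<48)&(abs(w)<15)
    e=np.percentile(t[g],[1,99]);wc=w[g].mean();sel=(abs(w-wc)<3.5)&(t>e[0])&(t<e[1])
    bins=np.arange(e[0],e[1],2);i=np.digitize(t[sel],bins)
    S=np.array([h[sel,1][i==j].mean() if (i==j).any() else np.nan for j in range(1,len(bins)+1)])
    S=np.nan_to_num(S,nan=np.nanmedian(S));d=np.clip(np.nanmedian(S)-25-S,0,None);d[[0,1,-1,-2]]=0
    return 'vial',k,'ends',e.round(1),'off',round(((bins+1)*d).sum()/d.sum()-e.mean(),1),S.astype(int).tolist()
E
python3 - <<'E'
from h import *
print(manip.get_state()['position'])
for n in("scene","side"):
    im=bars(n);cv2.imwrite(f'pics/{n}3.png',im[:,:,::-1])
    for k in 'AB':print(n,*bub(im,k,n))
E
```

```text
[ 0.44272755 -0.04873468  0.04659725]
scene A 109 [ 0.474 -0.021] -107.0 0.095
scene B 140 [0.627 0.068] -99.1 0.095
scene vial A ends [-36.2  37.4] off -3.3 [198, 184, 192, 181, 174, 179, 179, 188, 183, 184, 186, 125, 80, 48, 49, 49, 43, 52, 46, 47, 57, 97, 157, 180, 204, 184, 176, 175, 173, 170, 168, 171, 172, 173, 171, 162, 165]
scene vial B ends [-38.5  35.6] off -17.6 [169, 171, 171, 171, 151, 110, 59, 64, 62, 58, 61, 63, 44, 102, 129, 170, 172, 174, 175, 168, 170, 170, 174, 174, 178, 172, 169, 171, 168, 169, 173, 177, 173, 169, 167, 170, 180, 170]
side A 112 [ 0.47 -0.03] -106.1 0.101
side B 76 [0.627 0.064] -99.2 0.1
side vial A ends [-37.4  36.1] off -2.2 [249, 249, 252, 252, 249, 254, 255, 255, 252, 252, 252, 240, 181, 141, 95, 93, 113, 100, 104, 111, 111, 149, 206, 247, 253, 254, 255, 255, 255, 255, 255, 255, 255, 255, 255, 255, 242]
side vial B ends [-36.1  37.4] off -13.1 [233, 255, 241, 255, 220, 241, 131, 66, 241, 61, 241, 56, 55, 241, 63, 110, 113, 192, 241, 255, 255, 255, 255, 241, 255, 241, 255, 255, 255, 255, 241, 255, 241, 255, 241, 229, 143]
```

Bar A has turned 157°, and its bubble is now about 2.7 mm short of centre, which needs roughly 25° more.

```bash
python3 -c "
from h import *
arc((.4732,-.0257),228,242,.047)"
```

```text
228 [ 0.0042  0.0083 -0.0003]
240 [ 0.0105  0.016  -0.0003]
```

Call:
{"op": "move_arm", "data": {
  "deltas": [
    [[0.004,0.0085,0,0,1],[0.0105,0.016,0,0,1],[0.0105,0.016,0,0,1],[0.0105,0.016,0,0,1],[0,0.005,0,0,1],[-0.01,0.005,0,0,1],[-0.01,0.005,-0.06,0,1],[-0.01,0.005,-0.12,0,1],[-0.01,0.005,-0.12,0,1]]
  ]
}}

```text
clock: 6.9
position: [0.4404, -0.0552, 0.1488]
ee_rot: [0.003, 0.992, 0.126, 0.006]
contact_force: [0.4, -0.0, -0.0]
width: 0.0004
gripper_force: 0.0
```

```bash
python3 - <<'E'
from h import *
print(manip.get_state()['position'])
for n in("scene","side"):
    im=bars(n);cv2.imwrite(f'pics/{n}4.png',im[:,:,::-1]);print(n,*bub(im,'A',n)[:6])
ps=pose();im=manip.get_image('wrist');cv2.imwrite('pics/w4.png',im[:,:,::-1]);print('w',*bub(im,'A',ps=ps))
c=(.629,.0715);th=np.radians(81+55)
for z in(pose()[0][2],.047): print(shift(np.r_[np.array(c)+.038*np.array([np.cos(th),np.sin(th)]),z]))
E
```

```text
[ 0.44036857 -0.05522936  0.1488217 ]
scene A 92 [ 0.471 -0.018] 98.0 0.095
scene B 139 [0.627 0.068] -99.0 0.095
scene vial A ends [-36.2  37.1] off 0.3
side A 115 [ 0.474 -0.03 ] -82.3 0.105
side B 74 [0.627 0.063] -98.9 0.1
side vial A ends [-37.5  35.4] off 1.5
w vial A ends [-37.  34.] off 2.0 [214, 213, 210, 214, 209, 213, 211, 213, 208, 213, 211, 168, 191, 208, 167, 44, 44, 44, 44, 44, 44, 45, 73, 204, 204, 210, 209, 210, 211, 211, 214, 211, 212, 213, 211, 214]
[ 0.2486 -0.1316 -0.0001]
[ 0.2486 -0.1316  0.1198]
```

Call:
{"op": "move_arm", "data": {
  "deltas": [
    [[0.2485,-0.1315,0,0,1],[0.2485,-0.1315,0,0,1],[0.2485,-0.1315,0,0,1],[0.2485,-0.1315,0,0,1],[0.2485,-0.1315,0,0,1],[0.2485,-0.1315,0,0,1],[0.2485,-0.1315,0,0,1],[0.2485,-0.1315,0.06,0,1],[0.2485,-0.1315,0.12,0,1],[0.2485,-0.1315,0.12,0,1],[0.2485,-0.1315,0.12,0,1]]
  ]
}}

```text
clock: 8.15
position: [0.6012, 0.0966, 0.0468]
ee_rot: [0.0, 0.992, 0.126, -0.001]
contact_force: [0.7, -0.3, 0.5]
width: -0.0002
gripper_force: 0.0
```

```bash
python3 -c "
from h import *
arc((.629,.0715),128,-28,.047)"
```

```text
128 [ 0.0069 -0.0045 -0.0003]
116 [ 0.0163 -0.0075 -0.0003]
104 [ 0.0262 -0.0085 -0.0004]
92 [ 0.0361 -0.0074 -0.0004]
80 [ 0.0455 -0.0042 -0.0004]
68 [ 0.0541  0.0008 -0.0005]
56 [ 0.0614  0.0075 -0.0005]
44 [ 0.0672  0.0156 -0.0005]
32 [ 0.0711  0.0247 -0.0005]
20 [ 0.0731  0.0344 -0.0005]
8 [ 0.0731  0.0444 -0.0005]
-4 [ 0.0709  0.054  -0.0005]
-16 [ 0.0668  0.0631 -0.0005]
-28 [ 0.0609  0.0711 -0.0005]
```

Call:
{"op": "move_arm", "data": {
  "deltas": [
    [[0.007,-0.0045,0,0,1],[0.0165,-0.0075,0,0,1],[0.026,-0.0085,0,0,1],[0.036,-0.0075,0,0,1],[0.0455,-0.004,0,0,1],[0.054,0.001,0,0,1],[0.0615,0.0075,0,0,1],[0.067,0.0155,0,0,1],[0.071,0.0245,0,0,1],[0.073,0.0345,0,0,1],[0.073,0.0345,0,0,1],[0.073,0.0345,0,0,1]]
  ]
}}

```text
clock: 9.35
position: [0.6672, 0.0845, 0.0473]
ee_rot: [0.001, 0.992, 0.126, 0.001]
contact_force: [-1.4, -0.4, 4.4]
width: 0.0
gripper_force: 1.6
```

```bash
python3 -c "
from h import *
print(manip.get_state()['position'],manip.get_state()['contact_force'])
for n in('scene','side'):
    im=bars(n);print(n,*bub(im,'B',n)[:6])
arc((.629,.0715),8,-52,.047)"
```

```text
[0.66723434 0.08453147 0.04731737] [-1.4304128  -0.35011873  4.42472874]
scene A 78 [ 0.473 -0.034] 97.2 0.095
scene B 60 [0.619 0.071] -3.0 0.094
scene vial B ends [-38.7  35.2] off -8.4
side A 112 [ 0.474 -0.032] -82.1 0.101
side B 106 [0.632 0.078] 179.5 0.095
side vial B ends [-36.1  37.4] off -5.3
8 [-0.0032  0.0096  0.0004]
-4 [-0.0054  0.0192  0.0004]
-16 [-0.0095  0.0283  0.0004]
-28 [-0.0154  0.0363  0.0004]
-40 [-0.0228  0.0429  0.0004]
-52 [-0.0315  0.0477  0.0004]
```

Call:
{"op": "move_arm", "data": {
  "deltas": [
    [[-0.003,0.0095,0,0,1],[-0.0055,0.019,0,0,1],[-0.0095,0.0285,0,0,1],[-0.0155,0.0365,0,0,1],[-0.023,0.043,0,0,1],[-0.023,0.043,0,0,1],[-0.023,0.043,0,0,1]]
  ]
}}

```text
clock: 10.15
position: [0.6563, 0.0463, 0.0468]
ee_rot: [0.001, 0.992, 0.126, -0.001]
contact_force: [0.1, -0.9, -0.7]
width: 0.0004
gripper_force: 0.0
```

```bash
python3 -c "
from h import *
print(manip.get_state()['position'],manip.get_state()['contact_force'])
for n in('scene','side'):
    im=bars(n);print(n,*bub(im,'B',n)[:6])
    cv2.imwrite(f'pics/{n}5.png',im[:,:,::-1])
im=cv2.imread('pics/scene5.png');cv2.imwrite('pics/scene5c.png',cv2.resize(im[140:280,160:340],None,fx=4,fy=4,interpolation=cv2.INTER_CUBIC))
arc((.629,.0715),-46,-70,.047,6)"
```

```text
[0.65634054 0.04625676 0.04679315] [ 0.13981589 -0.9093635  -0.65663279]
scene A 95 [ 0.473 -0.035] -82.2 0.095
scene vial B ends [-37.1  35.2] off -3.0
side A 114 [ 0.474 -0.032] -82.2 0.101
side B 92 [0.632 0.071] -67.9 0.101
side vial B ends [-36.   40.9] off -0.5
-46 [-0.0023  0.0029 -0.0001]
-52 [-0.0067  0.0051 -0.0001]
-58 [-0.0114  0.0069 -0.0001]
-64 [-0.0162  0.0081 -0.0001]
-70 [-0.0211  0.0089 -0.0001]
```

View pics/scene5c.png

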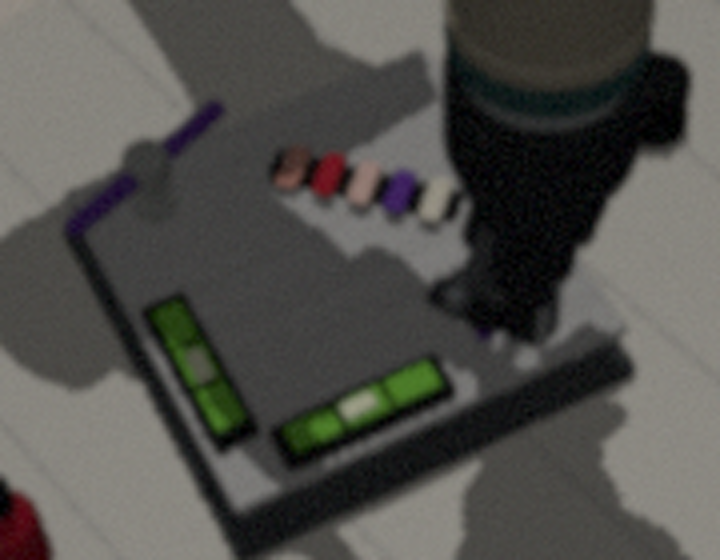

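Bubble A at (202,364) sits on its vial's centre. Bubble B at (360,405) is about 1–2 mm short of its centre near (365,408), so I'll nudge B about 12° and back off.

Call:
{"op": "move_arm", "data": {
  "deltas": [
    [[-0.0025,0.003,0,0,1],[-0.009,0.006,0,0,1],[-0.009,0.006,0,0,1],[-0.009,0.006,0,0,1],[0.005,0.0,0,0,1],[0.012,0.0,0,0,1],[0.012,0,-0.06,0,1],[0.012,0,-0.12,0,1],[-0.08,0,-0.2,0,1],[-0.14,0.06,-0.22,0,1],[-0.16,0.06,-0.22,0,1],[-0.16,0.06,-0.22,0,1]]
  ]
}}

```text
clock: 11.45
position: [0.5431, -0.0328, 0.2254]
ee_rot: [0.001, 0.992, 0.126, 0.001]
contact_force: [0.3, 0.3, 0.2]
width: 0.0
gripper_force: 0.0
```

```bash
python3 - <<'E'
from h import *
print(manip.get_state()['position'],manip.get_state()['contact_force'])
for n in('scene','side'):
    im=bars(n)
    for k in 'AB':print(n,*bub(im,k,n)[:6])
ps=pose();im=manip.get_image('wrist');cv2.imwrite('pics/w6.png',im[:,:,::-1])
for k in 'AB':
    try: print('w',*bub(im,k,ps=ps))
    except Exception as e: print(e)
    P=manip.camera_params('wrist');T=P['tool_from_camera'];p,R=ps
    c=T[:3,:3].T@(R.T@(np.r_[VC[k],.054]-p)-T[:3,3]);r=np.arctan2(np.hypot(*c[:2]),c[2]);print(k,c[:2]/np.hypot(*c[:2])*r*P['fx']+[P['cx'],P['cy']])
E
```

```text
[ 0.54312133 -0.03275287  0.22535901] [0.27452263 0.2867643  0.21029734]
scene A 100 [ 0.471 -0.02 ] 97.1 0.095
scene B 137 [0.629 0.067] 103.5 0.096
scene vial A ends [-37.6  35.7] off 1.6
scene vial B ends [-37.2  35.2] off -1.8
side A 114 [ 0.474 -0.03 ] -82.2 0.105
side B 84 [0.631 0.069] 102.4 0.099
side vial A ends [-38.6  34.6] off 2.6
side vial B ends [-36.   37.9] off 1.9
w vial A ends [-36.9  34.6] off 1.7 [204, 210, 209, 212, 209, 211, 211, 211, 212, 211, 212, 194, 213, 214, 137, 37, 40, 41, 42, 41, 40, 41, 72, 203, 195, 213, 213, 221, 222, 222, 221, 224, 224, 222, 220, 225]
A [308.79177651 176.45186168]
w vial B ends [-36.1  35.5] off -1.4 [219, 220, 217, 220, 219, 216, 213, 216, 211, 207, 206, 224, 201, 67, 38, 40, 39, 38, 37, 37, 39, 158, 204, 182, 201, 204, 204, 202, 204, 203, 202, 203, 202, 202, 203, 201]
B [287.03561703 106.45969214]
```

```bash
python3 -c "
import cv2
im=cv2.imread('pics/w6.png')[50:240,180:370];cv2.imwrite('pics/w6c.png',cv2.resize(im,(600,600),interpolation=cv2.INTER_CUBIC))"
```

```text
(no output)
```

View pics/w6c.png

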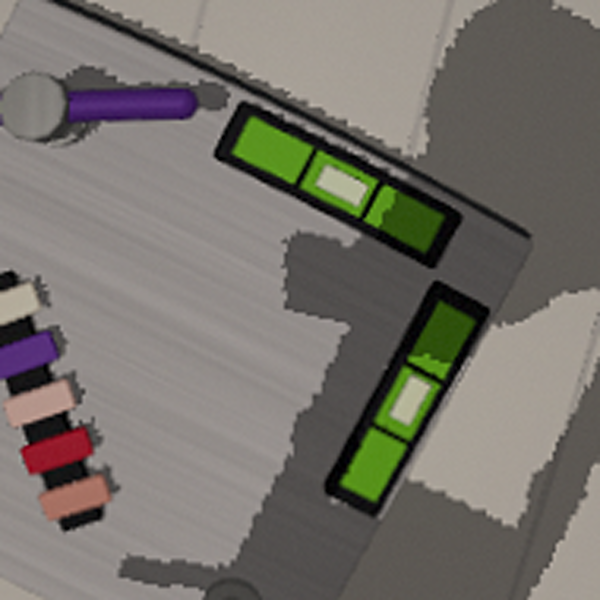

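Both bubbles lie clear between their lines. Bubble A's middle at (411,399) matches its line midpoint, bubble B's at (342,185) compares with (338,185), and the arm is clear of everything.

```bash
python3 -c "
from rig import manip
print(manip.sign_off())"
```

```text
the job is handed in; nothing more can be done
None
```

I turned both foot screws until each bubble lay between its black lines, about 1–2 mm from centre by my measurements, and handed the job in at about 11.6 s with the arm clear; no verdict came back.

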